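# Put the thickness gauge to bed and flip its case shut

## Robot

A 7-joint arm with a two-finger parallel gripper is mounted at the origin on a cart in front of the work surface, level with it; the furniture and walls round the work are solid. World frame = base frame: x ahead of the robot, y to its left, z up, the work surface at z = 0. Lengths are in mm, angles in rad, forces in N, time in s.
With the tool pointing down it reaches from about 400 to 850 mm from the base axis. Payload 6.9 kg.
Tool frame: the origin (TCP) lies midway between the tips of the shut fingers; the grasp point (between the pads) lies arm.grasp_offset behind it (arm.grasp_offset is the distance from the TCP to the grasp point, in mm); z points along the fingers, y is the line along which they close (so a half turn about z gives the same grasp; the last joint's range is limited). The gripper opens to 85 mm and grips with 20 to 120 N. Pads are 22 mm wide; open, the fingers measure 114 mm over their backs; the gripper's body (76 mm by 85 mm) begins 54 mm behind the grasp point. The pads swing forward as they close: fully open they stand 13 mm farther back than shut.
Start: joints at [-1.244, 0.507, -0.238, 1.5, 0.126, 1.149, -0.155], TCP at [136.902, 609.811, 231.275] pointing down, gripper open.
Joint ranges: [-3.08, 3.08], [-0.24, 2.05], [-1.43, 1.35], [0, 2.5], [-1.52, 4.66], [0.17, 1.96], [-2.89, 2.89]. Speed limits (rad/s): [2.39, 2.39, 3.14, 3.14, 3.14, 3.14, 3.14].

## Interface

Orientations are given as a 3x3 rotation matrix whose columns are the frame's x, y, z axes.
In Python, from workcell import arm gives the robot as it stands. The module is installed in compiled form; this text tells all that it offers.
- The arm moves only by the tool play_rows, never from a script. Its argument "moves" is a list that holds one entry, the list of rows, each a list of 7 numbers: the turn, a rotation vector about the tool's x, y, z in degrees, then the shift along the tool's x, y, z in mm, then the opening in per cent of the stroke, from 0 (shut) to 100 (fully open). A call has 1 to 12 rows; each row is the pose to reach, as a shift and turn from the pose commanded when the call began, along the tool's axes at that moment; what a row does not reach only later rows make up. A row lasts 1/8 s, in which the tool goes at most 62.5 mm and 10.7 degrees, less where a joint would pass 70% of its speed; a pose out of reach is approached as far as the arm can. A call with a gripper value outside its range is refused whole. The fingers move at their own pace and stop on an object; "squeeze" is the grip in N (left out, the last holds). Time passes only in rows, so rows that repeat a pose let the fingers close. It gives the time, the measured TCP pose, the force, the opening and the grip force at its end, in the units of the state.
- arm.get_obs(): the state, without advancing time (a new reading comes with each control period).
- arm.grab_frame(name): name is "scene" or "top"; returns (picture, depth): 384x512x3 uint8, red, green, blue; 384x512 float32, mm along the optical axis (not along the pixel's ray), 0 where there is no reading.
- arm.camera_params(name): a dict with "K" (3x3 intrinsics, pixels), "k1" (the pictures are not rectified: a ray, as slopes to the right and down, at radius r is drawn at 1 + k1 r^2 times it, then the intrinsics apply), "R" (3x3) and "t" (3): a world point X has camera coordinates R X + t. Camera axes: x right, y down, z forward; pixel columns grow to the right and rows downward; lengths in mm; the calibration is good to about 2 mm. A picture is of the moment at which its call begins. camera_params takes no time and is no camera call.
- arm.finish_job(): hands the job in; it is judged then, once.
The state is a dict: "time": time; "joint_positions": joint angles; "qd": joint speeds; "effort": joint torques, N m; "tcp_pos": TCP position; "tool_rot": TCP orientation; "contact_force": force on the tool from outside, world axes, zero at the start; "ft_torque": the same for the moment, N m; "grip_width": finger opening in mm; "grasp_force": force on a finger pad.
Only numpy, scipy, OpenCV 4.12 (cv2) and the standard library are available. Lean on these libraries where they do the work, as an engineer would, in place of code of your own. Each camera call takes 0.05 s, during which the arm holds its last target. There are 200 camera calls.

## Task

The dial thickness gauge was left half out of its case, with its fork end propped on the rim. Gently push the gauge inward with a fingertip until it tips down and lies flat on the bed of the case; then, from behind, push the standing lid so that it flips over, and gently press it fully shut. Grip and lift nothing, and leave the things round the case where they are.

Things in the scene. Friction and masses are not known exactly. Their poses are not given: they have to be found in the camera images.
- gauge_case: Base of a flat oblong red plastic hinged case with a dark lining, fixed to the bench. Origin: centre of its underside. x points from its front wall (catch tab) to its hinge side, y to its left along the hinge, z up. Outside x from -65 to +63 mm (tab to -68), y +-76 mm. Walls 2.5 mm thick, rims 26 mm high. Shut, the case is 43 mm high and leaves 19.5 mm between bed and lid lining.
- case_bed (a point): Middle of the case's bed, a flat level lining without pockets, 12.5 mm above the case's underside, 123 mm (x) by 147 mm (y) inside the walls; axes as the case's.
- gauge_case_hinge (a point): Middle of the lid's hinge line, which runs along the case's y axis at x = +66 mm, z = 26 mm in the case's frame. Axes as the case's; does not turn with the lid.
- gauge_case_lid (a joint): Lid angle, rad: 0 fully shut, 1.57 straight up, more leans back away from the bed; starts between 1.7 and 2.05. A friction hinge (0.075 N m) holds the lid at any angle, so it never falls by itself and about 1 N at its free edge moves it.
- lid_edge (a point): Middle of the lid's free edge on its outer face (the back of the open lid, the top of the shut one); turns with the lid. Lid: stiff slab 128 mm long, 152 mm wide, 16 mm thick. Seen along the hinge this point is 131 mm out from the hinge line and 16 mm towards the outer face; shut, it is at x = -65, z = 43 mm in the case's frame.
- thickness_gauge: Dial thickness gauge, loose, 68 x 113 x 18 mm, about 240 g: round black dial body, 58 mm across, 18 mm thick, with a flat black two-pronged fork along its -y axis (10 mm thick, 3 to 13 mm above the underside). Origin: middle of its length on the underside; z is the dial side. Flat on the bed, the origin is 12.5 mm above the case's underside and the top 31 mm. Friction about 0.6.
- gauge_fork (a point): End of the gauge's longer prong (21 mm wide), mid-thickness: x = -13.5, y = -57, z = 8 mm in the gauge's frame; the other prong (x 13 to 34 mm) ends at y = -50. At the start the fork sticks out 22 to 48 mm over the case's right-hand (-y) wall and rests on its rim, sloping up by 0.11 to 0.16 rad; the gauge's y axis is within 0.12 rad of the case's.
- gauge_dial (a point): Centre of the gauge's dial face: x = -5, y = +28, z = 18.5 mm in the gauge's frame. The dial body's rim ends at y = +57 mm; at the start it stands on the bed of the case.
- specimen_11: Bystander: die-cut foam specimen lying flat on the left, 45 x 119 x 6 mm. Origin: centre of its underside.
- specimen_12: Bystander: dumbbell foam specimen lying flat on the left, 31 x 120 x 11 mm. Origin: centre of its underside.
- specimen_13: Bystander: die-cut foam specimen lying flat on the left, 37 x 115 x 8 mm. Origin: centre of its underside.
- specimen_16: Bystander: die-cut foam specimen lying flat behind the case, 43 x 118 x 8 mm. Origin: centre of its underside.
- calculator: Bystander: desk calculator lying on the right, 150 x 107 x 26 mm. Origin: centre of its underside.
- dish_open: Bystander: shallow round white dish on the right, 125 mm wide, 21 mm high. Origin: centre of its underside.
- note_pad: Bystander: small yellow note pad behind the case, 58 x 81 x 14 mm. Origin: centre of its underside.
- pencil: Bystander: dark green pencil lying beside the left wall of the case, 176 mm long, 8 mm thick. Origin: its middle, on the bench.
- vial_1: Bystander: small dark reagent bottle standing to the left of the case, 27 mm wide, 58 mm high. Origin: centre of its underside.
- vial_2: Bystander: clear reagent bottle with white cap, standing at the back left, 54 mm wide, 95 mm high. Origin: centre of its underside.
- bottle_hdpe_1: Bystander: square white plastic bottle standing at the back left, 61 x 72 x 167 mm. Origin: centre of its underside.
Not all that is in view belongs to the job. Leave any blue or orange look-alike of the thickness_gauge alone.

How it is judged (in metres and radians):
On the way, in this order (a step that is already met when the one before it is completed fails the run):
1. the gauge lies flat on the bed of the case while the lid is still open (angle between thickness_gauge's own z axis and vertical below 0.05 rad and z of thickness_gauge in the frame of gauge_case between 0.008 and 0.016 m and value of joint gauge_case_lid above 1.3 rad), for 0.2 s.
2. the lid is pushed over and fully shut (value of joint gauge_case_lid below 0.04 rad), for 0.2 s.
At the end, for the whole second after the job is handed in: The lid is shut to within 0.04 rad (about 5 mm at its front edge), and under it the gauge lies at rest inside the case walls, flat (within 0.05 rad) on the bed (angle between thickness_gauge's own z axis and vertical below 0.05 rad and z of thickness_gauge in the frame of gauge_case between 0.008 and 0.016 m and value of joint gauge_case_lid below 0.04 rad and linear speed of thickness_gauge below 0.02 m/s and x of thickness_gauge in the frame of gauge_case between -0.045 and 0.045 m and y of thickness_gauge in the frame of gauge_case between -0.04 and 0.04 m); the robot touches nothing.
It fails at once if the gauge is lifted out of the case (its origin more than 40 mm above the case's underside) or turned up on edge (z of thickness_gauge in the frame of gauge_case above 0.04 m or angle between thickness_gauge's own z axis and vertical above 0.6 rad).
It fails at once if the gauge is gripped or shoved hard (more than 20 N from the fingers) (contact force between the fingers and thickness_gauge above 20 N).
It fails at once if the case or its lid is gripped or forced (more than 35 N from the fingers) (contact force between the fingers and gauge_case above 35 N).
It fails at once if a bystander is moved by more than 20 mm (distance of any of specimen_11, specimen_12, specimen_13, specimen_16, calculator, dish_open, note_pad, pencil, vial_1, vial_2, bottle_hdpe_1 from where it was at the start of the episode above 0.02 m).
It also fails if it takes over 54 s, if anything falls off the work surface, if the arm or the gripper's body presses on something with over 40 N, if the wrist force passes 120 N, or if a joint passes its speed limit or range.

## Working session

There is one attempt and no reset: what is moved stays moved. The work goes in short steps, Python scripts to look and compute and a tool call to move; the robot and the scene stay as the last step left them, time stands still between calls to the robot, and variables do not carry over. Pictures are saved under pics/ and viewed, at most 10 in all, crops included, and the job is handed in when it is done.

Besides the shell and the picture viewer there is one more tool, called after "Call:" as name([rows], argument=value, ...), one row to a line, values as JSON. play_rows: Moves the arm, as the interface text tells. Its arguments: {"type":"object","properties":{"moves":{"type":"array","items":{"type":"array","items":{"type":"array","items":{"type":"number"}}}},"squeeze":{"type":"number"}},"required":["moves"]}

```bash
mkdir -p pics; cat > h.py <<'E'
import numpy as np, cv2
from workcell import arm
def grab(n,f):
    p,d=arm.grab_frame(n); cv2.imwrite(f'pics/{f}.png',cv2.cvtColor(p,cv2.COLOR_RGB2BGR)); np.save(f'pics/{f}.npy',d); return p,d
def world(n,uv,depth):
    c=arm.camera_params(n);K=np.array(c['K'],float);k=c['k1'];R=np.array(c['R']);t=np.array(c['t'])
    uv=np.asarray(uv,float).reshape(-1,1,2)
    x=cv2.undistortPoints(uv,K,np.array([k,0,0,0.])).reshape(-1,2)
    P=np.c_[x,np.ones(len(x))]*np.asarray(depth,float).reshape(-1,1)
    return (P-t.ravel())@R
def plane(n,uv,z):
    a=world(n,uv,np.full(len(uv),1.));c=arm.camera_params(n);o=-np.array(c['R']).T@np.array(c['t']).ravel()
    d=a-o; return o+d*((z-o[2])/d[:,2])[:,None]
E
python3 - <<'E'
from h import *
for n in('scene','top'):
    grab(n,n+'0'); c=arm.camera_params(n); print(n,c['K'],c['k1'],(-np.array(c['R']).T@np.array(c['t']).ravel()))
o=arm.get_obs();print(o['time'],o['tcp_pos'],o['tool_rot'],o['grip_width'],arm.grasp_offset)
E
```

```text
scene [[471.37777701   0.         259.77752818]
 [  0.         471.37777701 184.64135257]
 [  0.           0.           1.        ]] -0.18845831041309627 [-417.72148967 -833.42673275  917.54236407]
top [[382.799083     0.         263.36603744]
 [  0.         382.799083   195.05297192]
 [  0.           0.           1.        ]] -0.04202675934005605 [ 476.27968253  -48.73116609 1228.6188419 ]
0.1 [136.87835681 609.36747502 230.50678593] [[-9.75714038e-01  2.19047933e-01 -3.45396974e-04]
 [ 2.19048205e-01  9.75712765e-01 -1.57597493e-03]
 [-8.20581504e-06 -1.61335945e-03 -9.99998699e-01]] 85.42256167623022 18.700000000000003
```

View pics/scene0.png

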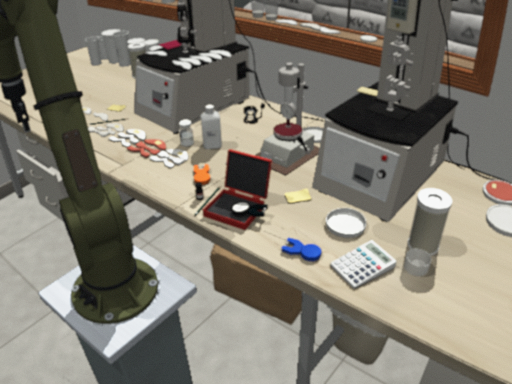

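View pics/top0.png

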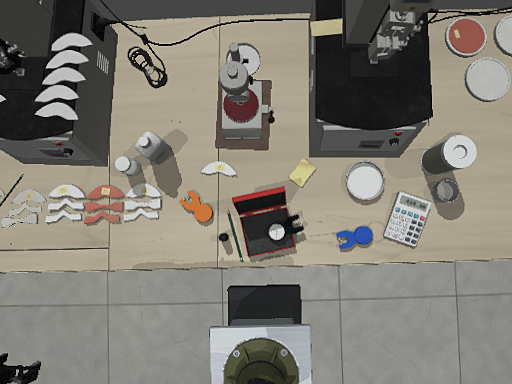

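The scene picture shows the open red case with the black gauge at about (240,208). The top picture has the case at (270,225), the gauge's dial at (278,231) and its fork over the right wall at (296,222). The orange (197,207) and blue (355,238) gauges are look-alikes. The black one in the case fits the description, and I'll confirm it in a crop.

```bash
python3 - <<'E'
from h import *
a=cv2.imread('pics/top0.png')[175:275,205:325];a=cv2.resize(a,None,fx=5,fy=5,interpolation=cv2.INTER_CUBIC)
b=cv2.imread('pics/scene0.png')[140:240,180:280];b=cv2.resize(b,(300,300))
c=np.zeros((500,800,3),np.uint8)
c[:, :600]=a; 
cv2.imwrite('pics/crop0.png',a)
cv2.imwrite('pics/crop1.png',cv2.resize(cv2.imread('pics/scene0.png')[140:240,180:310],None,fx=6,fy=6,interpolation=cv2.INTER_CUBIC))
p=cv2.imread('pics/top0.png');d=np.load('pics/top0.npy')
hsv=cv2.cvtColor(p,cv2.COLOR_BGR2HSV)
# height map over case region
v,u=np.mgrid[180:270,215:315]
W=world('top',np.c_[u.ravel(),v.ravel()],d[180:270,215:315].ravel()).reshape(90,100,3)
np.set_printoptions(linewidth=250)
print('cols',u[0,::4]);
for i in range(0,90,4): print(v[i,0],W[i,::4,2].round().astype(int))
E
```

```text
cols [215 219 223 227 231 235 239 243 247 251 255 259 263 267 271 275 279 283 287 291 295 299 303 307 311]
180 [   1    1   -2   -3   -1    4    0    1   -1   -2   -1    3    0    1    1    0    3    1   -6    1 1229    2    4    4    6]
184 [ 2  0  3 -1 -3 -3  3  0 -1  0  0 -2  3  0  1  2  1  3 -2 -4  1  9  6  2 -2]
188 [  1   4  -5   1  -2   0   0   2   1  -3   0   2  -3   0   2  -1 148 152   0  -1   2   1   1   2  -2]
192 [  7   2  -3  -4   0   2  -1   0  -3  -1   1 147 148 150 148 150 152 131   0   3   2  -1   1   0  -3]
196 [  1   0   5  -4   1   2 144 146 152 151 152 152 148 129 125 117 110 106   0   0   2   1   1   0   1]
200 [ -1  -3  -2   0  -6 153 150 149 135 124 116 111 102  98  88  82  78  67   2  -2  -3   0  -2   0   0]
204 [  2  -4   1   1  -3 117 113 107  98  93  90  80  76  62  55  46  43  32  -1   3  -1  -2   1   1  -2]
208 [-4  0 -3  1  1  1 84 75 70 60 50 44 36 29 35 29 28 30  0  2  0 -5  3 -3  2]
212 [ 1 -2 -1  5  0 -4 48 39 31 29 27  0  2 26 15 13 13 12 26 -4 -1  1  3  0  2]
216 [-1  1  0 -6  2 -2  2 -1 29 14 12 11 15  8  9 13 15 12 12 -1 40 -5  2 -2 -3]
220 [-2 
[... 444 characters left out ...]
16 35 36 14 14 14  4  1  0  0  4]
244 [  -2    3    3    0    4   -3    2   -1   13   13   12   10    9   13   11    8   12   11   13    8    0 1229    0   -1    0]
248 [-4 -1  3 -4 -2  1  3 -2 10 13 14  9 13 16 11 11 15 12 17 -1  1  2  2 -3  1]
252 [ 0  3  4  5  3 -1  8 -2 29 11 15 16 12 29 24  3  2  1  0  3  2  1  2 -3 -2]
256 [ 3  1  0  2  4  2 -1  2  5  0 -1 -3  4 -2  0 -1  2  0  2 -2  2 -3  5  1  2]
260 [ 0  3  0 -3 -2 -2  0  1  0  3 -2  2  5 -2  3 -3  1  3 -1  1  0 -3 -1  1  2]
264 [ 3  0  0  4 -2 -3  3  0  3  7  1 -5  1 -2  3  0  0 -4 -1  0 -4  6  0 -3  2]
268 [  -1   -1   -3   -2 -764 -751 -755 -755 -758 -761 -748 -759 -752 -758 -766 -754 -762 -758 -752 -749 -752 -757 -763 -766 -767]
```

View pics/crop0.png

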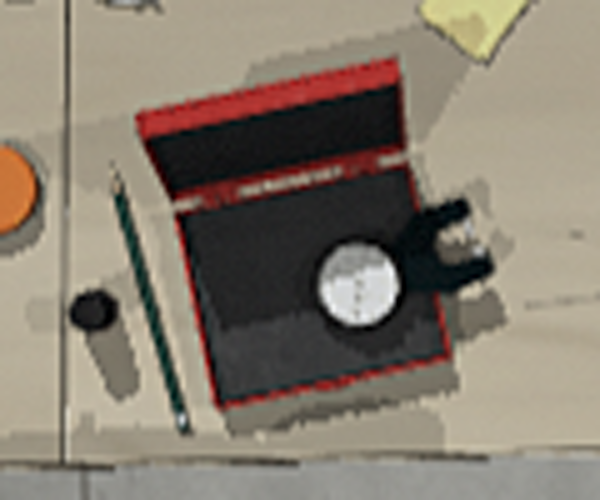

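The crop confirms the black gauge: its dial is at (276.6,232) and its fork tips at about (303,228.6) for the longer prong and (298,216.6) for the other. They stick out over the case's right wall. Now the numbers.

```bash
cat >> h.py <<'E'
def fullpx(p): return np.asarray(p,float)/5+[205-.4,175-.4]
E
python3 - <<'E'
from h import *
F=plane('top',fullpx([[218,408],[449,357]]),26)   # front-left, front-right rim corners
yv=F[0]-F[1];print('front',F.round(1),np.linalg.norm(yv))
y=yv/np.linalg.norm(yv);x=np.array([y[1],-y[0],0])
B=plane('top',fullpx([[178,208],[412,165]]),26);print('side lines',B.round(1))
s=(B-F);print('side dirs',np.degrees(np.arctan2(s[:,1],s[:,0])),'y yaw',np.degrees(np.arctan2(-y[0],y[1])))
m=F.mean(0); C=m+65*x; print('case C',C.round(1))
L=plane('top',fullpx([[137,115],[399,58],[141,137],[402,82]]),150);
G=plane('top',fullpx([[358,285]]),34);T=plane('top',fullpx([[491,268],[466,206]]),40)
loc=lambda P:np.c_[(P-C)@x,(P-C)@y,P[:,2]].round(1)
print('case frame: lid edge',loc(L),'dial',loc(G),'tips',loc(T),T.round(1))
# depth-based lid face + rim check
d=np.load('pics/top0.npy');v,u=np.mgrid[180:270,215:315]
W=world('top',np.c_[u.ravel(),v.ravel()],d[180:270,215:315].ravel());q=loc(W)
k=(q[:,2]>50)&(q[:,2]<140)&(abs(q[:,1])<60)
a=np.polyfit(q[k,2],q[k,0],1);print('lid inner face x=',a,'theta',np.pi/2+np.arctan(a[0]))
k=(q[:,2]>25)&(q[:,2]<48)&(q[:,1]<-50)&(q[:,0]<45)&(q[:,0]>-55);
print('fork zone y min',q[k,1].min());g=q[(q[:,2]>28)&(q[:,2]<60)&(abs(q[:,0])<45)&(q[:,1]<10)&(q[:,1]>-140)];print(len(g))
for lo in range(-130,10,10):
    s=g[(g[:,1]>=lo)&(g[:,1]<lo+10)]
    if len(s):print(lo,len(s),s[:,0].min(),s[:,0].max(),s[:,2].mean().round(1))
E
```

```text
front [[ 373.8   26.4   26. ]
 [ 401.3 -118.6   26. ]] 147.60702303513892
side lines [[499.2  48.2  26. ]
 [521.8 -99.6  26. ]]
side dirs [9.84988197 8.97465395] y yaw 10.74661630674437
case C [451.4 -34.   26. ]
case frame: lid edge [[114.5  74.  150. ]
 [113.9 -77.7 150. ]
 [101.8  74.4 150. ]
 [100.2 -76.3 150. ]] dial [[ -8.9 -28.1  34. ]] tips [[ -16.2 -110.6   40. ]
 [  24.4 -104.    40. ]] [[ 456.1 -145.7   40. ]
 [ 494.8 -131.6   40. ]]
lid inner face x= [ 0.29472223 60.77865269] theta 1.8574041263897283
fork zone y min -112.6
491
-120 3 -18.7 -13.0 38.5
-110 32 -22.8 27.4 39.6
-100 34 -24.4 28.8 39.5
-90 40 -28.1 27.7 36.6
-80 56 -42.7 30.5 36.1
-70 46 -22.4 22.0 35.3
-60 35 -21.9 11.9 35.3
-50 50 -35.2 15.3 35.5
-40 58 -36.8 17.9 34.3
-30 60 -38.4 18.6 32.7
-20 50 -36.6 14.6 31.4
-10 27 -31.6 9.8 31.4
```

Call:
play_rows([
  [[0,0,-23,-335,-294,-69,0],[0,0,-23,-335,-294,-69,0],[0,0,-23,-335,-294,-69,0],[0,0,-23,-335,-294,-69,0],[0,0,-23,-335,-294,-69,0],[0,0,-23,-335,-294,-69,0],[0,0,-23,-335,-294,-69,0],[0,0,-23,-335,-294,-69,0],[0,0,-23,-500,-706,0,0],[0,0,-23,-500,-706,0,0],[0,0,-23,-500,-706,0,0],[0,0,-23,-500,-706,0,0]],
])

```text
time: 1.6
tcp_pos: [438.6, 4.8, 261.5]
tool_rot: [[-0.983, -0.181, 0.0], [-0.181, 0.983, 0.0], [-0.0, 0.0, -1.0]]
contact_force: [1.6, 0.0, 0.2]
grip_width: 0.3
grasp_force: 0.0
```

Call:
play_rows([
  [[0,0,0,4,-195,0,0],[0,0,0,4,-195,0,0],[0,0,0,4,-195,0,0],[0,0,0,4,-195,0,0],[0,0,0,4,-195,170,0],[0,0,0,4,-195,170,0],[0,0,0,4,-195,170,0],[0,0,0,4,-195,170,0]],
])

```text
time: 2.6
tcp_pos: [467.9, -184.3, 89.2]
tool_rot: [[-0.983, -0.181, -0.007], [-0.182, 0.983, 0.003], [0.006, 0.004, -1.0]]
contact_force: [0.6, 0.3, 1.3]
grip_width: 0.1
grasp_force: 0.0
```

```bash
cat >> h.py <<'E'
C0=np.array([451.4,-34,0]);X=np.array([.984,.179,0]);Y=np.array([-.179,.984,0])
def cf(P): P=np.atleast_2d(P)-C0; return np.c_[P@X,P@Y,P[:,2]].round(1)
def st():
    o=arm.get_obs();print('t',round(o['time'],2),'tcp case',cf(o['tcp_pos']),'F',np.round(o['contact_force'],1),np.round(o['tool_rot'],3).tolist())
E
python3 -c "
from h import *
st();p,d=grab('top','top1');st()
cv2.imwrite('pics/c1.png',cv2.resize(cv2.imread('pics/top1.png')[185:265,235:345],None,fx=6,fy=6,interpolation=cv2.INTER_CUBIC))"
```

```text
t 2.6 tcp case [[ -10.7 -150.9   89.2]] F [0.6 0.3 1.3] [[-0.983, -0.181, -0.007], [-0.182, 0.983, 0.003], [0.006, 0.004, -1.0]]
t 2.65 tcp case [[  -9.3 -152.1   91.4]] F [ 0.2 -0.4  0.4] [[-0.983, -0.181, -0.003], [-0.181, 0.983, 0.002], [0.003, 0.002, -1.0]]
```

View pics/c1.png

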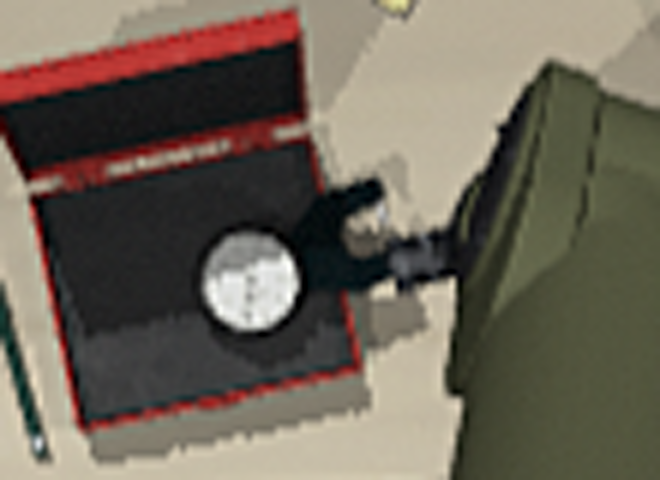

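The crop shows the shut fingers' left edge at crop (393,262), just right of the longer prong, whose tip is at crop (390,275). I'll check that gap with depth.

```bash
python3 -c "
from h import *
d=np.load('pics/top1.npy')
v,u=np.mgrid[216:238,292:312]
W=cf(world('top',np.c_[u.ravel(),v.ravel()],d[216:238,292:312].ravel())).reshape(22,20,3)
np.set_printoptions(linewidth=250)
for i in range(0,22,2):print(216+i,[f'{a[0]:.0f},{a[1]:.0f},{a[2]:.0f}' for a in W[i,4:18:2]])
"
```

```text
216 ['26,-98,42', '24,-104,42', '23,-114,-1', '22,-119,3', '21,-125,7', '19,-132,-0', '18,-138,3']
218 ['20,-97,40', '18,-103,43', '17,-112,-0', '16,-118,-1', '14,-125,-2', '13,-131,1', '12,-137,3']
220 ['14,-98,4', '12,-102,42', '11,-111,1', '10,-116,5', '8,-123,2', '7,-130,-2', '6,-136,0']
222 ['7,-97,-3', '6,-100,36', '4,-110,-4', '3,-116,1', '2,-122,0', '1,-128,-1', '-1,-134,-2']
224 ['1,-95,2', '-0,-102,-2', '-2,-108,-1', '-3,-114,2', '-1,-106,176', '-2,-111,178', '-2,-114,203']
226 ['-5,-94,0', '-7,-100,-3', '-4,-94,181', '-5,-99,184', '-6,-105,177', '-7,-110,178', '-7,-113,205']
228 ['-10,-90,42', '-12,-96,40', '-9,-92,184', '-10,-98,185', '-11,-103,187', '-12,-107,194', '-13,-112,196']
230 ['-16,-89,36', '-18,-95,38', '-14,-91,185', '-15,-96,183', '-16,-102,186', '-18,-108,178', '-18,-111,201']
232 ['-22,-88,36', '-24,-94,43', '-26,-102,3', '-21,-96,178', '-22,-101,184', '-23,-106,176', '-25,-113,165']
234 ['-30,-89,0', '-31,-95,1', '-33,-101,-1', '-26,-94,178', '-35,-114,1', '-37,-120,1', '-38,-126,2']
236 ['-36,-87,2', '-38,-93,4', '-39,-100,-2', '-40,-106,2', '-42,-112,3', '-43,-118,-1', '-44,-125,-1']
```

Call:
play_rows([
  [[0,0,0,0,0,45,0],[0,0,0,0,0,61,0],[0,0,0,0,0,61,0],[0,0,0,0,10,61,0],[0,0,0,0,18,61,0],[0,0,0,0,23,61,0],[0,0,0,0,27,61,0],[0,0,0,0,31,61,0],[0,0,0,0,35,61,0],[0,0,0,0,38,61,0],[0,0,0,0,38,61,0]],
])

```text
time: 4.03
tcp_pos: [463.0, -149.1, 30.8]
tool_rot: [[-0.984, -0.18, -0.0], [-0.18, 0.984, 0.0], [0.0, 0.0, -1.0]]
contact_force: [-0.2, -0.6, -0.3]
grip_width: 0.1
grasp_force: 0.1
```

```bash
python3 -c "
from h import *
st();p,d=grab('top','top2');grab('scene','scene2')
a=cv2.resize(cv2.imread('pics/top2.png')[190:265,235:315],(400,375),interpolation=cv2.INTER_CUBIC)
b=cv2.resize(cv2.imread('pics/scene2.png')[165:240,195:275],(400,375),interpolation=cv2.INTER_CUBIC)
cv2.imwrite('pics/c2.png',np.hstack([a,b]))"
```

```text
t 4.03 tcp case [[  -9.2 -115.4   30.8]] F [-0.2 -0.6 -0.3] [[-0.984, -0.18, -0.0], [-0.18, 0.984, 0.0], [0.0, 0.0, -1.0]]
```

View pics/c2.png

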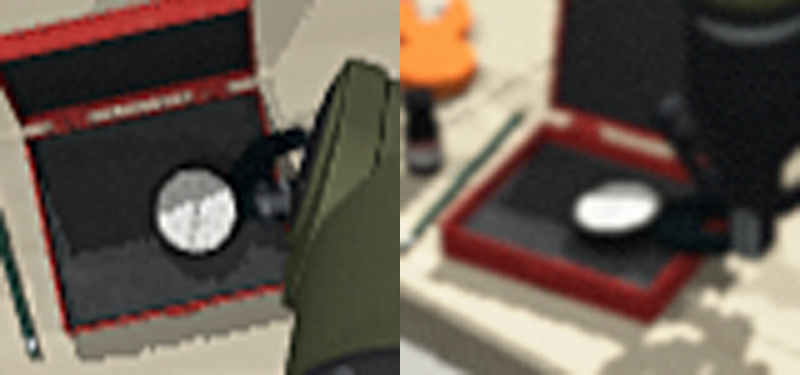

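The picture shows the fingertip (right view, 745,240) against the longer prong. The dial has moved about 8 mm inward, to top pixel (274,232). Contact is soft, so I'll continue.

Call:
play_rows([
  [[0,0,0,0,4,0,0],[0,0,0,0,8,0,0],[0,0,0,0,12,0,0],[0,0,0,0,16,0,0],[0,0,0,0,20,0,0],[0,0,0,0,23,0,0],[0,0,0,0,26,0,0],[0,0,0,0,28,0,0],[0,0,0,0,30,0,0],[0,0,0,0,31,0,0],[0,0,0,0,31,0,0],[0,0,0,0,15,0,0]],
])

```text
time: 5.62
tcp_pos: [460.4, -134.0, 30.9]
tool_rot: [[-0.983, -0.182, -0.0], [-0.182, 0.983, 0.001], [0.0, 0.001, -1.0]]
contact_force: [0.1, -0.3, -0.0]
grip_width: -0.0
grasp_force: 0.0
```

```bash
python3 -c "
from h import *
st();p,d=grab('top','top3');grab('scene','scene3')
a=cv2.resize(cv2.imread('pics/top3.png')[190:265,235:315],(400,375),interpolation=cv2.INTER_CUBIC)
b=cv2.resize(cv2.imread('pics/scene3.png')[165:240,195:275],(400,375),interpolation=cv2.INTER_CUBIC)
cv2.imwrite('pics/c3.png',np.hstack([a,b]))
v,u=np.mgrid[205:256,240:300]
q=cf(world('top',np.c_[u.ravel(),v.ravel()],d[205:256,240:300].ravel()))
g=q[(q[:,2]>20)&(q[:,2]<60)&(abs(q[:,0])<50)&(q[:,1]>-72)&(q[:,1]<70)]
for lo in range(-80,70,10):
    s=g[(g[:,1]>=lo)&(g[:,1]<lo+10)]
    if len(s)>3:print(lo,len(s),s[:,0].min(),s[:,0].max(),np.median(s[:,2]).round(1))
"
```

```text
t 5.62 tcp case [[  -9.1 -100.    30.9]] F [ 0.1 -0.3 -0. ] [[-0.983, -0.182, -0.0], [-0.182, 0.983, 0.001], [0.0, 0.001, -1.0]]
-80 4 12.8 28.7 35.6
-70 19 6.8 29.3 35.1
-60 17 10.6 28.2 34.2
-50 32 -22.1 27.8 32.9
-40 46 -21.4 23.0 32.0
-30 36 -19.5 15.8 31.8
-20 46 -28.1 19.1 33.8
-10 57 -33.1 21.0 32.7
0 60 -34.5 23.0 32.6
10 55 -32.9 21.2 30.5
20 39 -28.0 16.4 31.0
30 6 -13.3 5.5 30.2
```

View pics/c3.png

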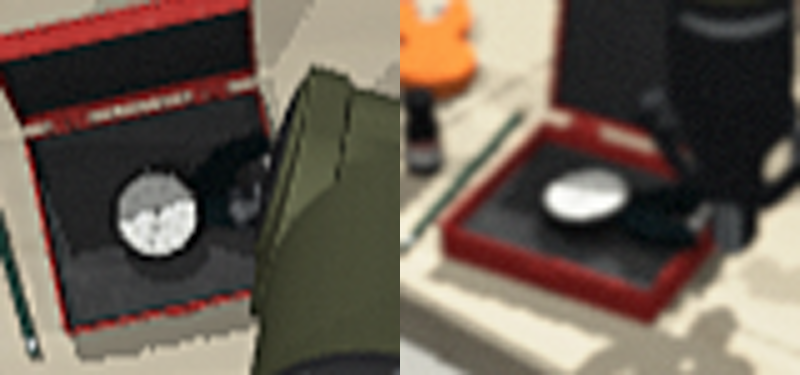

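The gauge has moved in (dial now at top pixel (266,233)), but the shorter prong still reads about 35 mm high, so it is still propped on the rim. I'll get the dial's position more precisely.

```bash
cat >> h.py <<'E'
def dial(f,z):
    p=cv2.imread(f'pics/{f}.png');h=cv2.cvtColor(p,cv2.COLOR_BGR2HSV)
    m=((h[...,1]<40)&(h[...,2]>95)).astype(np.uint8);m[:215]=0;m[246:]=0;m[:,:247]=0;m[:,285:]=0
    n,l,s,c=cv2.connectedComponentsWithStats(m);i=1+s[1:,4].argmax();print(f,'dial px',c[i].round(1),s[i],'case',cf(plane('top',[c[i]],z)))
E
python3 -c "
from h import *
dial('top0',33);dial('top2',33);dial('top3',32)"
```

```text
top0 dial px [276.2 231.5] [269 224  16  16 203] case [[ -8.3 -28.3  33. ]]
top2 dial px [273.7 231.8] [266 224  16  17 202] case [[ -7.6 -20.4  33. ]]
top3 dial px [265.9 232.5] [259 225  15  16 197] case [[-4.7  3.6 32. ]]
```

Call:
play_rows([
  [[0,0,0,0,6,1,0],[0,0,0,0,12,1,0],[0,0,0,0,15,1,0],[0,0,0,0,18,1,0],[0,0,0,0,21,1,0],[0,0,0,0,23,1,0],[0,0,0,0,25,1,0],[0,0,0,0,27,1,0],[0,0,0,0,27,1,0]],
])

```text
time: 6.85
tcp_pos: [455.4, -107.9, 29.8]
tool_rot: [[-0.984, -0.18, -0.0], [-0.18, 0.984, 0.0], [0.0, 0.0, -1.0]]
contact_force: [0.9, -0.8, -1.2]
grip_width: -0.1
grasp_force: 0.5
```

```bash
cat >> h.py <<'E'
def prof(f):
    d=np.load(f'pics/{f}.npy');v,u=np.mgrid[205:256,240:300]
    q=cf(world('top',np.c_[u.ravel(),v.ravel()],d[205:256,240:300].ravel()))
    g=q[(q[:,2]>19)&(q[:,2]<60)&(abs(q[:,0])<50)&(q[:,1]>-72)&(q[:,1]<70)]
    for lo in range(-80,70,10):
        s=g[(g[:,1]>=lo)&(g[:,1]<lo+10)]
        if len(s)>3:print(lo,len(s),s[:,0].min(),s[:,0].max(),np.median(s[:,2]).round(1))
E
python3 -c "
from h import *
st();grab('top','top4');dial('top4',32);prof('top4')"
```

```text
t 6.85 tcp case [[ -9.3 -73.5  29.8]] F [ 0.9 -0.8 -1.2] [[-0.984, -0.18, -0.0], [-0.18, 0.984, 0.0], [0.0, 0.0, -1.0]]
top4 dial px [262.3 232.6] [255 225  16  16 202] case [[-2.8 14.8 32. ]]
-40 17 5.3 27.3 31.0
-30 26 0.0 25.0 30.8
-20 21 -15.5 14.7 32.7
-10 42 -26.4 18.0 33.8
0 59 -31.1 38.4 32.4
10 59 -32.4 24.9 31.8
20 55 -31.0 23.2 30.8
30 42 -26.0 18.4 29.6
40 6 -14.4 1.3 30.0
```

Call:
play_rows([
  [[0,0,0,0,-6,0,0],[0,0,0,0,-20,0,0],[0,0,0,0,-50,0,0],[0,0,0,0,-80,-20,0],[0,0,0,0,-80,-20,0]],
])

```text
time: 7.52
tcp_pos: [470.8, -191.0, 51.1]
tool_rot: [[-0.985, -0.175, 0.003], [-0.175, 0.985, -0.003], [-0.003, -0.003, -1.0]]
contact_force: [-0.5, 0.2, -0.4]
grip_width: 0.4
grasp_force: 0.0
```

```bash
python3 -c "
from h import *
st();grab('top','top5');dial('top5',32);prof('top5');grab('scene','scene5')
a=cv2.resize(cv2.imread('pics/top5.png')[190:265,235:315],(400,375),interpolation=cv2.INTER_CUBIC)
b=cv2.resize(cv2.imread('pics/scene5.png')[165:240,195:275],(400,375),interpolation=cv2.INTER_CUBIC)
cv2.imwrite('pics/c5.png',np.hstack([cv2.convertScaleAbs(a,alpha=1.8,beta=10),cv2.convertScaleAbs(b,alpha=1.8,beta=10)]))"
```

```text
t 7.53 tcp case [[  -9.  -158.    51.1]] F [-0.5  0.2 -0.4] [[-0.985, -0.175, 0.003], [-0.175, 0.985, -0.003], [-0.003, -0.003, -1.0]]
top5 dial px [262.8 232.6] [256 225  15  16 199] case [[-3.1 13.1 32. ]]
-70 31 -23.7 27.6 25.8
-60 32 -24.7 28.2 24.8
-50 37 -26.2 27.8 25.7
-40 51 -25.4 26.7 26.2
-30 44 -22.8 21.9 26.3
-20 35 -17.9 14.7 26.1
-10 45 -26.4 18.0 30.3
0 55 -31.3 23.0 29.6
10 61 -33.3 24.3 30.0
20 55 -31.2 22.5 29.7
30 38 -26.1 18.4 29.9
```

View pics/c5.png

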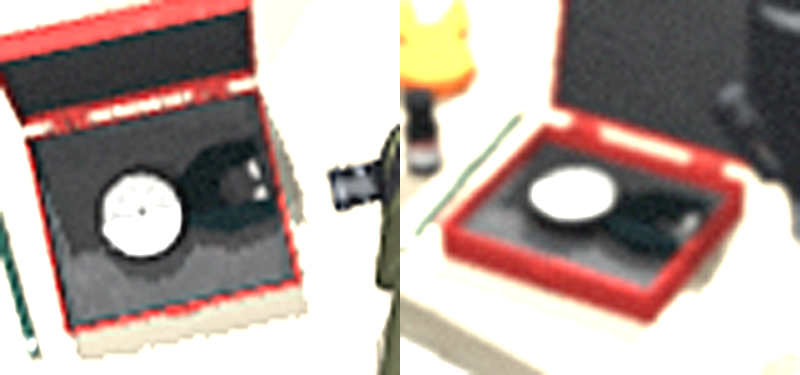

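The gauge now lies flat: fork top 25.5 mm, dial top 30 mm, and the fork tip is inside the right wall at left-view (275,190). Before going behind the lid I'll check what stands there.

```bash
python3 -c "
from h import *
d=np.load('pics/top0.npy');v,u=np.mgrid[20:260,150:350]
q=cf(world('top',np.c_[u.ravel(),v.ravel()],d[20:260,150:350].ravel()))
for lo in range(120,420,20):
    r=[]
    for a in range(-140,160,40):
        s=q[(q[:,0]>=lo)&(q[:,0]<lo+20)&(q[:,1]>=a)&(q[:,1]<a+40)&(d[20:260,150:350].ravel()>0),2]
        r.append(int(np.percentile(s,98)) if len(s) else None)
    print(lo,r)
"
```

```text
120 [9, 5, 4, 4, 4, 3, 4, 17]
140 [10, 6, 4, 4, 3, 4, 5, 4]
160 [8, 3, 4, 4, 5, 4, 4, 4]
180 [4, 5, 4, 5, 4, 8, 5, 5]
200 [4, 3, 5, 6, 5, 10, 8, 6]
220 [4, 5, 5, 3, 4, 11, 10, 9]
240 [4, 3, 8, 5, 3, 7, 9, 8]
260 [4, 6, 9, 11, 8, 5, 5, 4]
280 [3, 8, 52, 42, 10, 10, 5, 4]
300 [3, 133, 75, 70, 61, 46, 6, 4]
320 [4, 131, 97, 112, 77, 73, 3, 5]
340 [5, 88, 326, 337, 111, 74, 4, 4]
360 [4, 73, 338, 356, 338, 73, 5, 5]
380 [4, 75, 339, 361, 338, 8, 2, 4]
400 [5, 74, 338, 340, 338, 9, 4, 4]
```

Call:
play_rows([
  [[0,0,0,0,0,-80,0],[0,0,0,0,0,-80,0],[0,0,0,-174,0,-80,0],[0,0,0,-174,0,-80,0],[0,0,0,-174,0,-80,0],[0,0,0,-174,10,-80,0],[0,0,0,-174,153,-65,0],[0,0,0,-174,153,-65,0],[0,0,0,-174,153,-65,0],[0,0,0,-174,153,-65,0]],
])

```text
time: 8.88
tcp_pos: [612.4, -3.1, 114.5]
tool_rot: [[-0.983, -0.183, -0.002], [-0.183, 0.983, 0.0], [0.001, 0.001, -1.0]]
contact_force: [-0.5, -1.6, 0.5]
grip_width: 0.2
grasp_force: 0.0
```

```bash
python3 -c "
from h import *
st()"
```

```text
t 8.88 tcp case [[163.9   1.6 114.5]] F [-0.5 -1.6  0.5] [[-0.983, -0.183, -0.002], [-0.183, 0.983, 0.0], [0.001, 0.001, -1.0]]
```

Call:
play_rows([
  [[0,0,0,15,0,0,0],[0,0,0,26,0,0,0],[0,0,0,33,0,0,0],[0,0,0,39,0,0,0],[0,0,0,45,0,0,0],[0,0,0,52,0,0,0],[0,0,0,59,0,0,0],[0,0,0,66,0,0,0],[0,0,0,74,0,0,0],[0,0,0,82,0,0,0],[0,0,0,90,0,0,0],[0,0,0,98,0,0,0]],
])

```text
time: 10.38
tcp_pos: [516.2, -22.8, 114.7]
tool_rot: [[-0.984, -0.18, -0.001], [-0.18, 0.984, -0.0], [0.001, 0.0, -1.0]]
contact_force: [1.1, 0.7, 1.0]
grip_width: 0.1
grasp_force: 0.6
```

```bash
python3 -c "
from h import *
st();grab('scene','scene6');cv2.imwrite('pics/c6.png',cv2.resize(cv2.imread('pics/scene6.png')[100:250,160:320],(640,600)))"
```

```text
t 10.38 tcp case [[ 65.8  -0.6 114.7]] F [1.1 0.7 1. ] [[-0.984, -0.18, -0.001], [-0.18, 0.984, -0.0], [0.001, 0.0, -1.0]]
```

View pics/c6.png

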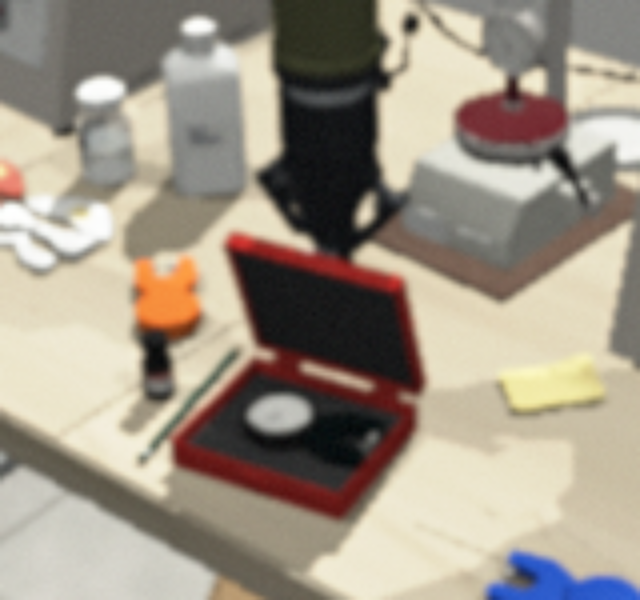

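The lid is upright, tilting toward shut with the fingers behind its upper edge (crop (335,255)). The gauge is flat at (280,415) and the bystanders haven't moved.

Call:
play_rows([
  [[0,0,0,8,0,0,0],[0,0,0,16,0,0,0],[0,0,0,24,0,0,0],[0,0,0,32,0,0,0],[0,0,0,40,0,0,0],[0,0,0,46,0,4,0],[0,0,0,52,0,9,0],[0,0,0,57,0,14,0],[0,0,0,63,0,19,0],[0,0,0,68,0,25,0],[0,0,0,73,0,31,0],[0,0,0,77,0,38,0]],
])

```text
time: 11.92
tcp_pos: [441.0, -36.6, 76.4]
tool_rot: [[-0.984, -0.18, -0.0], [-0.18, 0.984, -0.0], [0.0, 0.0, -1.0]]
contact_force: [-0.2, -0.2, 1.1]
grip_width: 0.1
grasp_force: 0.3
```

```bash
python3 -c "
from h import *
st();p,d=grab('top','top7');v,u=np.mgrid[190:270,230:310]
q=cf(world('top',np.c_[u.ravel(),v.ravel()],d[190:270,230:310].ravel()))
k=(q[:,2]>30)&(q[:,2]<110)&(q[:,1]>25)&(q[:,1]<68)&(q[:,0]<55)&(q[:,0]>-80);a=np.polyfit(q[k,0],q[k,2],1);print(k.sum(),a,np.arctan(-a[0]))"
```

```text
t 11.93 tcp case [[-10.7  -0.7  76.4]] F [-0.2 -0.2  1.1] [[-0.984, -0.18, -0.0], [-0.18, 0.984, -0.0], [0.0, 0.0, -1.0]]
21 [-0.2531064  61.11084347] 0.24790019121053938
```

Call:
play_rows([
  [[0,0,0,3,0,6,0],[0,0,0,6,0,12,0],[0,0,0,9,0,18,0],[0,0,0,11,0,24,0],[0,0,0,12,0,28,0],[0,0,0,13,0,31,0],[0,0,0,13,0,33,0],[0,0,0,13,0,34,0],[0,0,0,13,0,34.5,0],[0,0,0,13,0,34.5,0]],
])

```text
time: 13.22
tcp_pos: [428.6, -38.8, 42.6]
tool_rot: [[-0.984, -0.18, 0.0], [-0.18, 0.984, -0.0], [-0.0, -0.0, -1.0]]
contact_force: [-1.4, 1.1, 4.1]
grip_width: 0.1
grasp_force: 2.0
```

```bash
python3 -c "
from h import *
st()"
```

```text
t 13.22 tcp case [[-23.3  -0.7  42.6]] F [-1.4  1.1  4.1] [[-0.984, -0.18, 0.0], [-0.18, 0.984, -0.0], [-0.0, -0.0, -1.0]]
```

Call:
play_rows([
  [[0,0,0,0,0,0.5,0],[0,0,0,0,0,0.7,0],[0,0,0,0,0,0.7,0],[0,0,0,0,0,0.7,0]],
])

```text
time: 13.72
tcp_pos: [428.6, -38.9, 42.5]
tool_rot: [[-0.984, -0.18, 0.001], [-0.18, 0.984, 0.0], [-0.001, -0.0, -1.0]]
contact_force: [-3.9, 0.1, 14.0]
grip_width: 0.0
grasp_force: 7.2
```

The lid has seated: the force rose to 14 N with almost no travel. I'll back off upward and check.

Call:
play_rows([
  [[0,0,0,0,0,-4,0],[0,0,0,0,0,-30,0],[0,0,0,0,0,-90,0],[0,0,0,0,0,-150,0],[0,0,0,0,-150,-180,0],[0,0,0,0,-150,-180,0],[0,0,0,0,-200,-180,0],[0,0,0,0,-200,-180,0],[0,0,0,0,-200,-180,0]],
])

```text
time: 14.85
tcp_pos: [464.2, -236.0, 221.3]
tool_rot: [[-0.984, -0.178, -0.001], [-0.178, 0.984, 0.0], [0.001, 0.001, -1.0]]
contact_force: [-0.6, 0.7, -0.5]
grip_width: -0.4
grasp_force: 0.0
```

```bash
python3 -c "
from h import *
st();p,d=grab('top','top8');grab('scene','scene8');v,u=np.mgrid[190:270,230:310]
q=cf(world('top',np.c_[u.ravel(),v.ravel()],d[190:270,230:310].ravel()))
k=(q[:,2]>30)&(q[:,2]<110)&(abs(q[:,1])<65)&(q[:,0]<55)&(q[:,0]>-60);a=np.polyfit(q[k,0],q[k,2],1);print(k.sum(),a,np.arctan(-a[0]))
a=cv2.resize(cv2.imread('pics/top8.png')[165:270,190:320],(400,323));b=cv2.resize(cv2.imread('pics/scene8.png')[150:255,170:300],(400,323));cv2.imwrite('pics/c8.png',np.hstack([a,b]))"
```

```text
t 14.85 tcp case [[ -23.6 -201.1  221.3]] F [-0.6  0.7 -0.5] [[-0.984, -0.178, -0.001], [-0.178, 0.984, 0.0], [0.001, 0.001, -1.0]]
1567 [3.94779629e-04 4.26750643e+01] -0.00039477960818839786
```

View pics/c8.png

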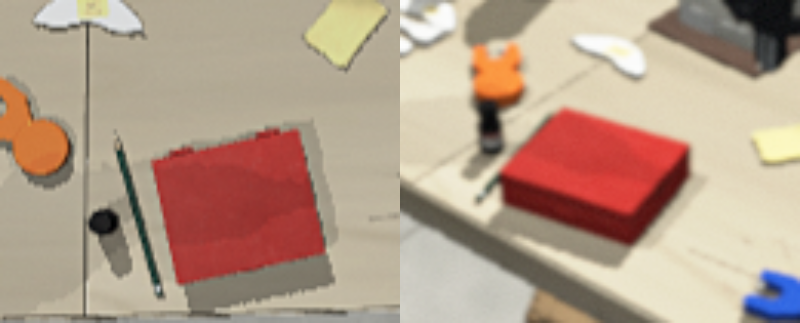

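The case is fully shut: its top is level at 42.7 mm (left view (240,205)). The pencil, vial, pad and specimens are where they were, and the robot is clear.

```bash
python3 -c "
from workcell import arm
print(arm.finish_job())"
```

```text
the job is handed in; nothing more can be done
None
```

The job is handed in: the gauge lay flat on the bed before the lid came over it, the lid is fully shut (top level at 42.7 mm), the robot is clear, and none of the things around the case in view had moved.

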